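# Lock the stop screw of the sole press

### The job

The stop screw of the sole press must be locked at its present setting. Lay the blue-handled spanner flat on the press bed with its mouth pushed fully onto the brass lower nut, handle towards the robot beside the red stud, and let go of it there; then swing the bar of the steel jam nut clockwise (seen from above) until it is fully tight and stops dead, without forcing it on. The lower nut must keep its setting, the spanner stays on the nut, and the other things on the bench are left alone.

Things in the scene. Friction and masses are not known exactly. Their poses are not given: they have to be found in the camera images.
- press: green sole press fixed to the bench. Origin at the bench surface, on the axis of the upright stop screw (27 mm thick, top 139 mm above the bench). Its -x side is its front and faces the robot. The bed's flat top is 25 mm above the bench and reaches 200 mm to the front, 130 mm to the back, 110 mm to either side of the screw
- yoke_beam (a point): middle of the underside of the yoke's cross-beam, about 240 mm above the bench, 50 mm in front of the screw axis; the beam is 30 mm deep in x, 50 mm high, 264 mm wide; side beams run back from it, 115 mm left and right of the screw, to two columns. Near the screw the gripper must lean 35 to 40 degrees back towards the press's front to work beneath it
- brace_stud (a point): top centre of the red brace stud, 14 mm thick, 18 mm high on the bed, 168 mm in front of the screw and 22.5 mm to the press's +y side. A spanner handle (20 mm wide) pointing straight to the front passes beside it with about 5 mm to spare, on its -y side, and comes to rest against it when turned clockwise
- lower_nut (a point): brass hexagonal lower nut on the screw, 38 mm across flats, 44 mm across corners, 23 mm high, from 1 mm above the bed. Point on the screw axis, 8 mm above the bed. Its x axis points through two opposite corners, its y axis square to two flats; its -x corner looks to the press's front within 2 degrees. It turns with about 0.35 N m unless held
- nut_corner (a point): front (-x) corner of the lower nut, 22 mm from the screw axis, 8 mm above the bed
- jam_nut_mid (a point): middle of the steel jam nut (same hexagon, 26 mm high, with a round hub up to 72 mm above the bed) on the screw axis, 42 mm above the bed. Turned clockwise it runs lightly (0.1 N m) for an unknown 20 to 40 degrees till it meets the spring washer, bites with 0.7 N m through 20 degrees more, then stops dead; over 35 N on the bar is forcing it. The bite turns the lower nut along unless held
- bar_tip (a point): red ball, 18 mm, at the end of the jam nut's dark bar, 90 mm from the screw axis, 89 mm above the bed. The bar is 12 mm thick and rises outwards: its centre is 67 mm above the bed at 30 mm from the axis, 83 mm at 75 mm. At the start it points 40 to 55 degrees counter-clockwise (from above) of the press's front, to its front and -y side; it tightens clockwise, swinging over the spanner
- tightness (a joint): how far the jam nut has squeezed the spring washer, rad: 0 while it still runs freely, 0.35 fully tight (stop); it stays where it is left
- spanner_grip (a point): open-ended spanner, 200 mm long, 16 mm thick, 0.26 to 0.5 kg, blue handle 20 mm wide, steel head 60 mm wide. Point half-way up, on the handle, 90 mm behind the slot's centre: a good place to grip; the handle reaches 90 mm back and 35 mm ahead of it. x points to the mouth, z up. It starts flat on the bench left or right of the press, mouth away from the robot
- spanner_mouth (a point): centre of the spanner's slot, half-way up its thickness. The slot is 40 mm wide with flared tips, runs along x, is open to +x (the jaws end 18 mm ahead) and its back wall is 23 mm behind this point. Fully on the nut, this point lies on the screw axis within about 1 mm
- hammer: hammer lying on the bench on the other side of the press; bystander
- glue_tin: tin with yellow label, 70 mm wide, 85 mm high; bystander
- polish_jar: jar, 60 mm wide and high; bystander
- brush: brush, 170 mm long; bystander
- heel_tray: wooden tray 140 x 110 x 45 mm with two rubber heels; bystander
There are look-alikes about, which are no part of the job. Leave any orange look-alike of the part that bears spanner_grip alone.

How it is judged:
By the outcome, as a careful person would: the job done as asked, in the order asked, and still so for the second after the job is handed in, with the robot touching nothing.
It also fails if it takes over 64 s, if anything falls off the work surface, if the arm or the gripper's body presses on something with over 40 N, if the wrist force passes 120 N, or if a joint passes its speed limit or range.

### The arm

A 6-joint arm with a two-finger parallel gripper is mounted at the origin on the work surface. World frame = base frame: x ahead of the robot, y to its left, z up, the work surface at z = 0. Lengths are in m, angles in rad, forces in N, time in s.
With the tool pointing down it reaches from about 0.25 to 0.8 m from the base axis. Payload 3.9 kg.
Tool frame: the origin (TCP) lies at the very end of the fingers, on their centre line; the grasp point (between the pads) lies 19 mm behind it; z points along the fingers, y is the line along which they close (so a half turn about z gives the same grasp; the last joint's range is limited). The gripper opens to 85 mm and grips with 20 to 120 N. Pads are 22 mm wide; open, the fingers measure 114 mm over their backs; the gripper's body (76 mm by 85 mm) begins 54 mm behind the grasp point. The pads swing forward as they close: fully open they stand 13 mm farther back than shut.
Start: joints at [-1.16, 0.26, -0.138, 1.173, 0, 1.571], TCP at [0.21, -0.481, 0.231] pointing down, gripper open.
Joint ranges: [-2.78, 2.78], [-0.83, 1.72], [-1.28, 1.37], [-1.9, 2.12], [-1.57, 1.48], [-3.14, 3.14]. Speed limits (rad/s): [2.57, 2.57, 3.14, 3.14, 3.14, 3.14].

### API

Orientations are given as a rotation vector (axis times angle).
In Python, from station import bot gives the robot as it stands. The module is installed in compiled form; this text tells all that it offers.
- The arm moves only by the tool move_arm, never from a script. Its argument "steps" is a list that holds one entry, the list of rows, each a list of 7 numbers: the shift along the tool's x, y, z in mm, then the turn, a rotation vector about the tool's x, y, z in rad, then the finger opening in mm, from 0 to 85.4. In form: [[[dx, dy, dz, ax, ay, az, hand], ...]]. A call has 1 to 10 rows; each row shifts and turns the commanded pose from where the row before left it, along the tool's axes as they then stand; what a row does not reach is not made up. A row lasts 1/12 s, in which the tool goes at most 41.7 mm and 7.16 degrees, less where a joint would pass 70% of its speed; a pose out of reach is approached as far as the arm can. A call is refused whole if a number of a shift passes 41.7 or a number of a turn 0.125, either way. A call with a gripper value outside its range is refused whole. The fingers move at their own pace and stop on an object; the grip force is fixed at half the most. Time passes only in rows, so rows that do not move let the fingers close. It gives the time, the measured TCP pose, the force, the opening and the grip force at its end, in the units of the state.
- bot.state(): the state, without advancing time (a new reading comes with each control period).
- bot.capture(name): name is "scene" or "side" or "wrist"; returns the picture (420x560x3 uint8, red, green, blue); there is no depth.
- bot.calibration(name): a dict with "fx", "fy", "cx", "cy" (pixels), "R" (3x3) and "t" (3): a world point X has camera coordinates R X + t; the wrist camera has in their place "tool_from_camera" (4x4, takes a point from camera to tool coordinates, whose origin is the TCP and whose axes are the flange's). Camera axes: x right, y down, z forward; pixel columns grow to the right and rows downward; lengths in m; the calibration is good to about 2 mm. A picture is of the moment at which its call begins: read the wrist's pose just before it. calibration takes no time and is no camera call.
- bot.hand_in(): hands the job in; it is judged then, once.
The state is a dict: "clock": time; "joint_positions": joint angles; "dq": joint speeds; "joint_torque": joint torques, N m; "eef_pos": TCP position; "ee_rot": TCP orientation; "wrist_force": force on the tool from outside, world axes, zero at the start; "wrist_torque": the same for the moment, N m; "finger_gap": opening from 0.0 (shut) to 1.0 (fully open); "grasp_force": force on a finger pad.
Only numpy, scipy, OpenCV 4.12 (cv2) and the standard library are available. Lean on these libraries where they do the work, as an engineer would, in place of code of your own. Each camera call takes 0.05 s, during which the arm holds its last target. There are 200 camera calls.

## Working session

There is one attempt and no reset: what is moved stays moved. The work goes in short steps, Python scripts to look and compute and a tool call to move; the robot and the scene stay as the last step left them, time stands still between calls to the robot, and variables do not carry over. Pictures are saved under pics/ and viewed, at most 10 in all, crops included, and the job is handed in when it is done.

Besides the shell and the picture viewer there is one more tool, called after "Call:" as name([rows], argument=value, ...), one row to a line, values as JSON. move_arm: Moves the arm, as the interface text tells. Its arguments: {"type":"object","properties":{"steps":{"type":"array"}},"required":["steps"]}

```bash
mkdir -p pics; python3 - <<'E'
from station import bot
import cv2,numpy as np
for n in("scene","side"):
    im=bot.capture(n); cv2.imwrite(f"pics/{n}0.png",im[:,:,::-1])
    c=bot.calibration(n); print(n,{k:np.round(v,4).tolist() for k,v in c.items()})
c=bot.calibration("wrist");print({k:np.round(v,4).tolist() for k,v in c.items()})
print(bot.state())
E
```

```text
scene {'fx': 517.8785, 'fy': 517.8785, 'cx': 282.5106, 'cy': 212.2486, 'R': [[-0.267, 0.9636, 0.0138], [0.5933, 0.1756, -0.7856], [-0.7595, -0.2015, -0.6185]], 't': [0.1189, -0.1496, 1.985]}
side {'fx': 495.4554, 'fy': 495.4554, 'cx': 276.1008, 'cy': 208.5985, 'R': [[-0.9957, -0.0924, -0.0097], [-0.0538, 0.6585, -0.7506], [0.0758, -0.7469, -0.6607]], 't': [0.499, 0.1484, 1.7266]}
{'fx': 341.4935, 'fy': 341.4935, 'cx': 276.6926, 'cy': 210.2676, 'tool_from_camera': [[-0.0002, -0.9494, -0.3142, 0.0804], [1.0, 0.0001, -0.0011, -0.0007], [0.0011, -0.3142, 0.9494, -0.1427], [0.0, 0.0, 0.0, 1.0]]}
{'clock': 0.1, 'joint_positions': array([-1.15998296e+00,  2.60648810e-01, -1.39222067e-01,  1.17271182e+00,
        3.40018358e-06,  1.57081249e+00]), 'dq': array([-0.00197173, -0.00050179,  0.00348622,  0.00050739,  0.00012628,
       -0.00149208]), 'joint_torque': array([ 6.20449482e-04, -4.06508482e+01,  2.54527009e+01,  1.00726003e-02,
       -1.17590939e-04,  3.03904955e-06]), 'eef_pos': array([ 0.20941997, -0.48076097,  0.23053897]), 'ee_rot': array([-3.07384285e+00, -6.40394231e-01,  5.66810114e-04]), 'wrist_force': array([ 0.00911083,  0.17446823, -0.22606219]), 'wrist_torque': array([-0.05617842,  0.03077115, -0.02047508]), 'grasp_force': 0.0, 'finger_gap': 0.9966512171709293}
```

View pics/scene0.png

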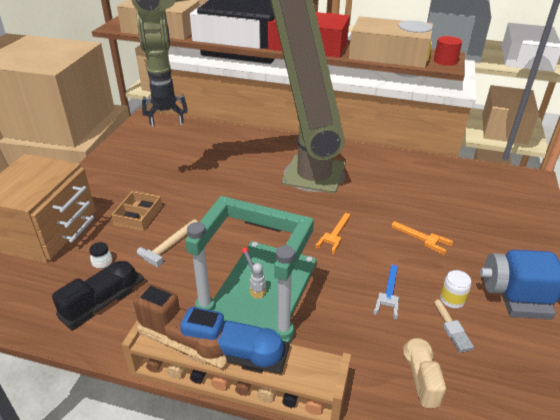

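View pics/side0.png

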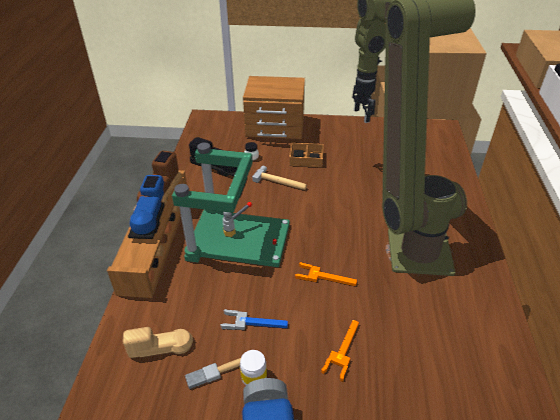

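Scene: blue spanner about (390,285), press at (258,280), red ball (245,250). Side: spanner about (255,322), press screw at (228,225), ball (249,204), stud about (276,241). I'll measure by colour next.

```bash
cat > h.py <<'E'
from station import bot
import cv2,numpy as np
from scipy.spatial.transform import Rotation as Ro
def cam(n,st=None):
    c=bot.calibration(n)
    if n=="wrist":
        st=st or bot.state(); T=np.array(c["tool_from_camera"]); Rw=Ro.from_rotvec(st["ee_rot"]).as_matrix()
        Rc=Rw@T[:3,:3]; o=Rw@T[:3,3]+st["eef_pos"]
    else:
        Rc=np.array(c["R"]).T; o=-Rc@np.array(c["t"])
    return c,Rc,o
def ray(C,uv):
    c,Rc,o=C; d=Rc@np.array([(uv[0]-c["cx"])/c["fx"],(uv[1]-c["cy"])/c["fy"],1]); return o,d/np.linalg.norm(d)
def plane(C,uv,z):
    o,d=ray(C,uv); return o+d*(z-o[2])/d[2]
def proj(C,X):
    c,Rc,o=C; p=Rc.T@(np.asarray(X)-o); return np.array([c["fx"]*p[0]/p[2]+c["cx"],c["fy"]*p[1]/p[2]+c["cy"]])
def tri(*prs):
    A=np.zeros((3,3));b=np.zeros(3)
    for C,uv in prs:
        o,d=ray(C,uv);M=np.eye(3)-np.outer(d,d);A+=M;b+=M@o
    X=np.linalg.solve(A,b); return X,[round(float(np.linalg.norm(proj(C,X)-uv)),2) for C,uv in prs]
def blobs(im,lo,hi,amin=4,roi=None):
    h=cv2.cvtColor(im,cv2.COLOR_RGB2HSV);m=cv2.inRange(h,np.array(lo),np.array(hi))
    if roi: k=np.zeros_like(m);x0,y0,x1,y1=roi;k[y0:y1,x0:x1]=1;m=m*k
    n,l,s,c=cv2.connectedComponentsWithStats(m)
    return [(c[i],int(s[i,4]),l==i) for i in range(1,n) if s[i,4]>=amin]
E
python3 - <<'E'
from h import *
ims={n:cv2.imread(f"pics/{n}0.png")[:,:,::-1].copy() for n in("scene","side")}
rois={"scene":(180,195,320,345),"side":(170,140,300,270)}
for n in ims:
    C=cam(n)
    for lo,hi in(((0,150,90),(6,255,255)),((174,150,90),(180,255,255))):
        for c,a,m in blobs(ims[n],lo,hi,3,rois[n]): print(n,"red",c.round(1),a, plane(C,c,.114).round(3),plane(C,c,.043).round(3))
    r={"scene":(365,255,415,320),"side":(210,300,295,340)}[n]
    for c,a,m in blobs(ims[n],(100,120,60),(125,255,255),20,r):
        ys,xs=np.nonzero(m);P=np.array([plane(C,(x,y),.012)[:2] for x,y in zip(xs,ys)])
        mu=P.mean(0);w,V=np.linalg.eigh(np.cov(P.T));s=(P-mu)@V[:,1]
        print(n,"blue",c.round(1),a,mu.round(4),"dir",V[:,1].round(3),"ext",s.min().round(3),s.max().round(3))
rs=[]
for n in ims:
    x0,y0,x1,y1=rois[n];rs.append(cv2.resize(ims[n][y0:y1,x0:x1],(400,400*(y1-y0)//(x1-x0)),interpolation=cv2.INTER_CUBIC)[:400])
H=min(r.shape[0] for r in rs);cv2.imwrite("pics/c1.png",np.hstack([r[:H] for r in rs])[:,:,::-1])
E
```

```text
scene red [244.1 249.4] 23 [ 0.602 -0.071  0.114] [ 0.529 -0.099  0.043]
scene blue [391.1 280.8] 208 [0.5045 0.348 ] dir [-1.     0.014] ext -0.067 0.068
side red [249.2 203.8] 19 [ 0.602 -0.072  0.114] [ 0.617 -0.153  0.043]
side red [274.1 241. ] 14 [0.497 0.105 0.114] [0.504 0.035 0.043]
side blue [265.6 322.1] 339 [0.5005 0.3496] dir [-1.     0.031] ext -0.079 0.066
```

View pics/c1.png

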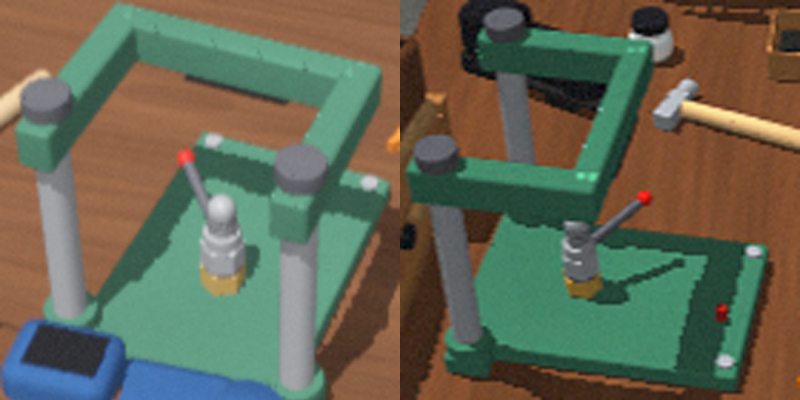

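The crops show the ball and bar, brass nut at scene (258,293) / side (229,233), screw top at scene (258,265) / side (227,212), and white bolts at the front bed corners. Next I'll triangulate these.

```bash
python3 - <<'E'
from h import *
ims={n:cv2.imread(f"pics/{n}0.png")[:,:,::-1].copy() for n in("scene","side")}
S,D=cam("scene"),cam("side")
k=lambda u,v:np.array([180+u*.35,195+v*.35]); q=lambda u,v:np.array([170+(u-400)*.325,140+v*.325])
for nm,a,b in(("nut",k(222,280),q(582,285)),("top",k(222,205),q(577,229)),("boltL",k(212,141),q(754,250)),("boltR",k(370,183),q(726,361))):
    X,e=tri((S,a),(D,b));print(nm,X.round(4),e)
for n,C,r in(("scene",S,(245,280,272,305)),("side",D,(218,222,242,245))):
    for c,a,m in blobs(ims[n],(12,110,90),(32,255,255),8,r): print(n,"brass",c.round(1),a,plane(C,c,.036).round(4))
# bed corner edges from green mask on side view
for n,C in(("side",D),("scene",S)):
  h=cv2.cvtColor(ims[n],cv2.COLOR_RGB2HSV);m=cv2.inRange(h,np.array((65,60,20)),np.array((88,255,255)))
  im2=np.zeros((240,240),np.uint8)
  ctr=max(cv2.findContours(m,cv2.RETR_EXTERNAL,cv2.CHAIN_APPROX_NONE)[0],key=cv2.contourArea)
  ap=cv2.approxPolyDP(ctr,2,True)[:,0]
  for p in ap: print(n,p,plane(C,p.astype(float),.025)[:2].round(3),plane(C,p.astype(float),.0)[:2].round(3))
# jaws of spanner
for n,C,r in(("scene",S,(372,285,402,320)),("side",D,(215,305,252,335))):
    h=cv2.cvtColor(ims[n],cv2.COLOR_RGB2HSV);m=cv2.inRange(h,np.array((0,0,120)),np.array((180,70,255)));x0,y0,x1,y1=r
    kk=np.zeros_like(m);kk[y0:y1,x0:x1]=m[y0:y1,x0:x1];ys,xs=np.nonzero(kk)
    P=np.array([plane(C,(x,y),.012)[:2] for x,y in zip(xs,ys)]);print(n,"head",len(P),P.min(0).round(3),P.max(0).round(3),P.mean(0).round(3))
E
```

```text
nut [ 0.6709 -0.0111  0.0244] [0.33, 0.26]
top [ 0.6671 -0.0084  0.1196] [1.2, 0.95]
boltL [ 0.477  -0.0848  0.025 ] [0.67, 0.58]
boltR [0.4936 0.097  0.0253] [0.74, 0.67]
scene brass [257.6 293.9] 64 [ 0.6851 -0.0061  0.036 ]
side brass [229.1 233. ] 54 [0.6676 0.0016 0.036 ]
side [196 149] [ 0.901 -0.519] [ 0.911 -0.554]
side [194 156] [ 0.898 -0.466] [ 0.909 -0.501]
side [197 163] [ 0.874 -0.417] [ 0.885 -0.451]
side [237 168] [ 0.701 -0.396] [ 0.708 -0.429]
side [226 195] [ 0.717 -0.219] [ 0.724 -0.248]
side [189 191] [ 0.866 -0.231] [ 0.876 -0.261]
side [186 196] [ 0.871 -0.2  ] [ 0.881 -0.229]
side [178 197] [ 0.901 -0.191] [ 0.912 -0.22 ]
side [174 191] [ 0.925 -0.226] [ 0.937 -0.256]
side [172 195] [ 0.927 -0.201] [ 0.938 -0.231]
side [175 205] [ 0.901 -0.144] [ 0.912 -0.172]
side [204 209] [ 0.786 -0.13 ] [ 0.794 -0.158]
side [194 231] [ 0.798 -0.01 ] [ 0.806 -0.035]
side [197 248] [0.769 0.073] [0.777 0.049]
side [190 252] [0.789 0.094] [0.797 0.071]
side [186 246] [0.809 0.067] [0.818 0.043]
side [185 259] [0.799 0.127] [0.807 0.105]
side [198 261] [0.753 0.133] [0.76 0.11
[... 3244 characters left out ...]
84] [0.765 0.079]
scene [276 326] [0.771 0.072] [0.751 0.066]
scene [277 279] [0.604 0.027] [0.581 0.021]
scene [287 279] [0.596 0.055] [0.572 0.049]
scene [289 274] [0.575 0.055] [0.55  0.049]
scene [292 274] [0.572 0.064] [0.548 0.058]
scene [291 314] [0.72 0.1 ] [0.699 0.095]
scene [315 264] [0.512 0.119] [0.486 0.115]
scene [315 259] [0.491 0.115] [0.465 0.11 ]
scene [307 262] [0.51  0.094] [0.485 0.089]
scene [305 256] [0.486 0.082] [0.46  0.077]
scene [300 254] [0.482 0.066] [0.456 0.06 ]
scene [311 232] [0.371 0.075] [0.342 0.069]
scene [312 219] [0.305 0.063] [0.274 0.057]
scene head 346 [0.53  0.313] [0.645 0.378] [0.596 0.347]
side head 218 [0.563 0.312] [0.637 0.381] [0.593 0.344]
```

```bash
cat >> h.py <<'E'
from scipy.linalg import fractional_matrix_power as fmp
def toolR(yaw,lean): # tool x ahead along yaw, z down, leaned back
    return Ro.from_euler("z",yaw,degrees=True).as_matrix()@np.array([[np.cos(np.radians(lean)),0,np.sin(np.radians(lean))],[0,-1,0],[np.sin(np.radians(lean)),0,-np.cos(np.radians(lean))]])
def plan(p,R,N,st=None):
    st=st or bot.state();A=np.eye(4);A[:3,:3]=Ro.from_rotvec(st["ee_rot"]).as_matrix();A[:3,3]=st["eef_pos"]
    B=np.eye(4);B[:3,:3]=R;B[:3,3]=p;D=np.linalg.inv(A)@B;d=np.real(fmp(D,1/N))
    print(N,"rows:",(d[:3,3]*1000).round(2),Ro.from_matrix(d[:3,:3]).as_rotvec().round(4),"total mm",(D[:3,3]*1000).round(1),"rot",Ro.from_matrix(D[:3,:3]).as_rotvec().round(4))
def show():
    s=bot.state();print("t",round(s["clock"],2),"p",(s["eef_pos"]*1000).round(1),"F",s["wrist_force"].round(1),"gap",round(85.4*s["finger_gap"],1),"grip",round(s["grasp_force"],1))
E
python3 - <<'E'
from h import *
show();plan([.50,.345,.17],toolR(-1.3,37),30)
E
```

```text
t 0.1 p [ 209.4 -480.8  230.5] F [ 0.   0.2 -0.2] gap 85.1 grip 0.0
30 rows: [ 14.18 -25.3    6.12] [-0.0047  0.0212  0.0139] total mm [ 596.2 -640.9   61.7] rot [-0.1416  0.6359  0.4177]
```

```bash
python3 - <<'E'
from h import *
s=bot.state();T=np.eye(4);T[:3,:3]=Ro.from_rotvec(s["ee_rot"]).as_matrix();T[:3,3]=s["eef_pos"]
d=np.eye(4);d[:3,3]=np.array([14.2,-25.3,6.1])/1e3;d[:3,:3]=Ro.from_rotvec([-.0047,.0212,.0139]).as_matrix()
for i in range(30):
    T=T@d
    if i%5==4: print(i,T[:3,3].round(3))
E
```

```text
4 [ 0.229 -0.337  0.202]
9 [ 0.262 -0.194  0.18 ]
14 [ 0.306 -0.053  0.164]
19 [0.362 0.084 0.157]
24 [0.427 0.217 0.159]
29 [0.5   0.345 0.171]
```

```bash
python3 - <<'E'
from h import *
def st(p,R): return dict(ee_rot=Ro.from_matrix(R).as_rotvec(),eef_pos=np.array(p))
a=([.40,-.20,.22],toolR(11,0));b=([.48,.25,.22],toolR(-1.3,0))
plan(*a,10);plan(*b,16,st(*a));plan([.50,.345,.17],toolR(-1.3,37),9,st(*b))
E
```

```text
10 rows: [ 26.82 -20.9    1.07] [-0.0002  0.      0.0219] total mm [ 286.8 -181.3   10.9] rot [-1.800e-03  2.000e-04  2.188e-01]
16 rows: [  7.56 -27.6   -0.  ] [ 0.     -0.      0.0134] total mm [ 164.4 -426.5   -0. ] rot [ 0.     -0.      0.2147]
9 rows: [  0.33 -10.6    5.99] [-0.      0.0718 -0.    ] total mm [ 17.8 -95.4  50. ] rot [-0.      0.6458 -0.    ]
```

Call:
move_arm([
  [[26.8,-20.9,1,0,0,0.022,85],[26.8,-20.9,1,0,0,0.022,85],[26.8,-20.9,1,0,0,0.022,85],[26.8,-20.9,1,0,0,0.022,85],[26.8,-20.9,1,0,0,0.022,85],[26.8,-20.9,1,0,0,0.022,85],[26.8,-20.9,1,0,0,0.022,85],[26.8,-20.9,1,0,0,0.022,85],[26.8,-20.9,1,0,0,0.022,85],[26.8,-20.9,1,0,0,0.022,85]],
])

```text
clock: 0.93
eef_pos: [0.4005, -0.199, 0.221]
ee_rot: [-3.127, -0.297, 0.001]
wrist_force: [-0.2, -1.5, -0.5]
finger_gap: 0.993
grasp_force: 0.0
```

Call:
move_arm([
  [[12.1,-41,0,0,0,0.021,85],[12.1,-41,0,0,0,0.021,85],[12.1,-41,0,0,0,0.021,85],[12.1,-41,0,0,0,0.021,85],[12.1,-41,0,0,0,0.021,85],[12.1,-41,0,0,0,0.021,85],[12.1,-41,0,0,0,0.021,85],[12.1,-41,0,0,0,0.021,85],[12.1,-41,0,0,0,0.021,85],[12.1,-41,0,0,0,0.021,85]],
])

```text
clock: 1.77
eef_pos: [0.4806, 0.0964, 0.2276]
ee_rot: [-3.036, -0.204, 0.02]
wrist_force: [-0.4, -0.7, 0.2]
finger_gap: 0.995
grasp_force: 0.0
```

Call:
move_arm([
  [[0.3,-10.6,6,0,0.072,0,85],[0.3,-10.6,6,0,0.072,0,85],[0.3,-10.6,6,0,0.072,0,85],[0.3,-10.6,6,0,0.072,0,85],[0.3,-10.6,6,0,0.072,0,85],[0.3,-10.6,6,0,0.072,0,85],[0.3,-10.6,6,0,0.072,0,85],[0.3,-10.6,6,0,0.072,0,85],[0.3,-10.6,6,0,0.072,0,85],[0,0,0,0,0,0,85]],
])

```text
clock: 2.6
eef_pos: [0.4838, 0.1207, 0.1833]
ee_rot: [-2.795, -0.274, -0.895]
wrist_force: [-1.3, -0.5, -2.1]
finger_gap: 0.998
grasp_force: 0.0
```

```bash
python3 - <<'E'
from h import *
s=bot.state();im=bot.capture("wrist");cv2.imwrite("pics/w1.png",im[:,:,::-1]);show();C=cam("wrist",s)
for c,a,m in blobs(im,(100,120,50),(125,255,255),300):
    ys,xs=np.nonzero(m);P=np.array([plane(C,(x,y),.012)[:2] for x,y in zip(xs[::5],ys[::5])])
    mu=P.mean(0);w,V=np.linalg.eigh(np.cov(P.T));v=V[:,1]*np.sign(V[0,1]);t=(P-mu)@v;print(c.round(),a,mu.round(4),"ang",np.degrees(np.arctan2(v[1],v[0])).round(2),"ends",(mu+v*t.min()).round(4),(mu+v*t.max()).round(4))
plan([.53,.348,.07],toolR(-1.3,37),5)
E
```

```text
t 2.65 p [486.  120.9 185.3] F [ 0.1 -0.6  0. ] gap 84.9 grip 0.0
[ 99. 240.] 2798 [0.4959 0.3455] ang -0.72 ends [0.4343 0.3463] [0.5641 0.3447]
5 rows: [ -3.73 -42.12  30.03] [-0.0513  0.0054  0.0265] total mm [  -6.3 -194.1  170.6] rot [-0.2567  0.027   0.1324]
```

View pics/w1.png

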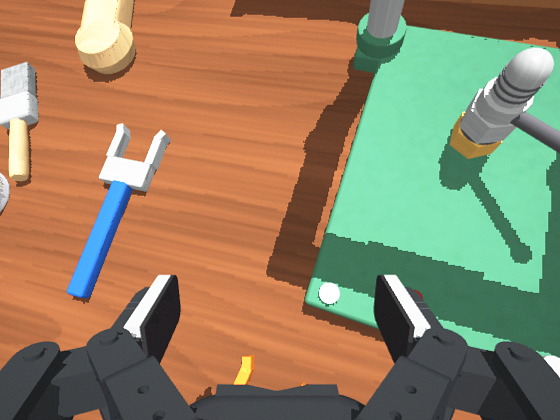

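The picture shows the spanner handle at (99,240), its mouth near (137,145) and the brass nut at (475,138). The transfer fell short, at y=0.121. I'll continue in smaller steps.

```bash
python3 - <<'E'
from h import *
plan([.510,.347,.10],toolR(-0.9,37),15)
E
```

```text
15 rows: [ -1.24 -14.41   7.4 ] [-0.0168  0.0018  0.0085] total mm [  -4.8 -201.6  135.4] rot [-0.2526  0.0265  0.1268]
```

Call:
move_arm([
  [[-1.2,-14.4,7.4,-0.017,0.002,0.0085,85],[-1.2,-14.4,7.4,-0.017,0.002,0.0085,85],[-1.2,-14.4,7.4,-0.017,0.002,0.0085,85],[-1.2,-14.4,7.4,-0.017,0.002,0.0085,85],[-1.2,-14.4,7.4,-0.017,0.002,0.0085,85],[-1.2,-14.4,7.4,-0.017,0.002,0.0085,85],[-1.2,-14.4,7.4,-0.017,0.002,0.0085,85],[-1.2,-14.4,7.4,-0.017,0.002,0.0085,85],[-1.2,-14.4,7.4,-0.017,0.002,0.0085,85],[-1.2,-14.4,7.4,-0.017,0.002,0.0085,85]],
])

```text
clock: 3.48
eef_pos: [0.5137, 0.1393, 0.1353]
ee_rot: [-2.844, -0.361, -0.949]
wrist_force: [-0.2, -0.2, -0.2]
finger_gap: 0.995
grasp_force: 0.0
```

Call:
move_arm([
  [[-1.2,-14.4,7.4,-0.017,0.002,0.0085,85],[-1.2,-14.4,7.4,-0.017,0.002,0.0085,85],[-1.2,-14.4,7.4,-0.017,0.002,0.0085,85],[-1.2,-14.4,7.4,-0.017,0.002,0.0085,85],[-1.2,-14.4,7.4,-0.017,0.002,0.0085,85],[0,0,0,0,0,0,85],[0,0,0,0,0,0,85]],
])

```text
clock: 4.07
eef_pos: [0.5277, 0.1507, 0.1036]
ee_rot: [-2.869, -0.406, -0.978]
wrist_force: [-0.1, -0.0, -0.9]
finger_gap: 0.994
grasp_force: 0.0
```

```bash
python3 - <<'E'
from h import *
s=bot.state();im=bot.capture("wrist");cv2.imwrite("pics/w2.png",im[:,:,::-1]);show();print(s["joint_positions"].round(2));C=cam("wrist",s)
for c,a,m in blobs(im,(100,120,50),(125,255,255),300):
  for z in(.008,.016):
    ys,xs=np.nonzero(m);P=np.array([plane(C,(x,y),z)[:2] for x,y in zip(xs[::5],ys[::5])])
    mu=P.mean(0);w,V=np.linalg.eigh(np.cov(P.T));v=V[:,1]*np.sign(V[0,1]);t=(P-mu)@v;n=(P-mu)@V[:,0];print(c.round(),a,mu.round(4),"ang",np.degrees(np.arctan2(v[1],v[0])).round(2),"ends",(mu+v*t.min()).round(4),(mu+v*t.max()).round(4),"w",np.ptp(n).round(4))
plan([.527,.347,.009],toolR(-.9,37),10)
E
```

```text
t 4.12 p [527.8 150.6 104.1] F [-0.4 -0.2  0.1] gap 85.0 grip 0.0
[ 0.28  0.12 -1.03 -0.24 -0.01  3.14]
[ 29. 240.] 4139 [0.5163 0.3466] ang 4.72 ends [0.454  0.3414] [0.567  0.3508] w 0.0336
[ 29. 240.] 4139 [0.516  0.3404] ang 4.72 ends [0.4556 0.3354] [0.5651 0.3444] w 0.0326
10 rows: [ -3.52 -19.54   9.2 ] [-0.0173 -0.0012  0.0238] total mm [ -15.2 -189.7  106.8] rot [-0.1733 -0.012   0.2378]
```

View pics/w2.png

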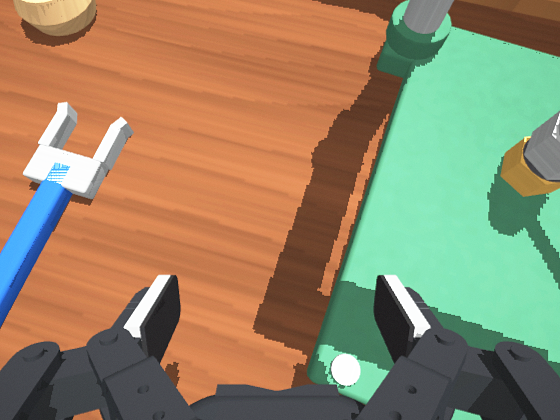

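The wrist joint is at its limit, so I'll turn the hand half round (same grasp, camera on the robot side). The picture shows the spanner head at (75,165), the handle running out of view at the left, and the nut at (530,165).

Call:
move_arm([
  [[0,0,0,0,0,-0.12,85],[0,0,0,0,0,-0.12,85],[0,0,0,0,0,-0.12,85],[0,0,0,0,0,-0.12,85],[0,0,0,0,0,-0.12,85],[0,0,0,0,0,-0.12,85],[0,0,0,0,0,-0.12,85],[0,0,0,0,0,-0.12,85],[0,0,0,0,0,-0.12,85],[0,0,0,0,0,-0.12,85]],
])

```text
clock: 4.95
eef_pos: [0.5284, 0.1503, 0.1052]
ee_rot: [2.005, 1.842, 0.828]
wrist_force: [-0.2, 0.4, 0.6]
finger_gap: 0.992
grasp_force: 0.0
```

Call:
move_arm([
  [[0,0,0,0,0,-0.12,85],[0,0,0,0,0,-0.12,85],[0,0,0,0,0,-0.12,85],[0,0,0,0,0,-0.12,85],[0,0,0,0,0,-0.12,85],[0,0,0,0,0,-0.12,85],[0,0,0,0,0,-0.12,85],[0,0,0,0,0,-0.12,85],[0,0,0,0,0,-0.12,85],[0,0,0,0,0,-0.12,85]],
])

```text
clock: 5.78
eef_pos: [0.5283, 0.1503, 0.1052]
ee_rot: [0.572, 2.466, 0.413]
wrist_force: [-0.3, 0.4, -0.8]
finger_gap: 0.998
grasp_force: 0.0
```

```bash
cat >> h.py <<'E'
F=np.diag([-1.,-1,1])
E
python3 - <<'E'
from h import *
show();print(bot.state()["joint_positions"].round(2));plan([.500,.347,.10],toolR(-1,37)@F,14)
E
```

```text
t 5.78 p [528.3 150.3 105.2] F [-0.3  0.4 -0.8] gap 85.2 grip 0.0
[ 0.28  0.12 -1.03 -0.24 -0.01  0.73]
14 rows: [ 5.72 13.17  0.27] [ 0.0121 -0.0036 -0.0354] total mm [118.3 158.6  19.5] rot [ 0.1689 -0.0501 -0.4954]
```

Call:
move_arm([
  [[5.7,13.2,0.3,0.0121,-0.0036,-0.0354,85],[5.7,13.2,0.3,0.0121,-0.0036,-0.0354,85],[5.7,13.2,0.3,0.0121,-0.0036,-0.0354,85],[5.7,13.2,0.3,0.0121,-0.0036,-0.0354,85],[5.7,13.2,0.3,0.0121,-0.0036,-0.0354,85],[5.7,13.2,0.3,0.0121,-0.0036,-0.0354,85],[5.7,13.2,0.3,0.0121,-0.0036,-0.0354,85]],
])

```text
clock: 6.37
eef_pos: [0.5222, 0.2511, 0.1141]
ee_rot: [0.302, 2.499, 0.204]
wrist_force: [-0.2, -1.0, -0.7]
finger_gap: 0.997
grasp_force: 0.0
```

Call:
move_arm([
  [[5.7,13.2,0.3,0.0121,-0.0036,-0.0354,85],[5.7,13.2,0.3,0.0121,-0.0036,-0.0354,85],[5.7,13.2,0.3,0.0121,-0.0036,-0.0354,85],[5.7,13.2,0.3,0.0121,-0.0036,-0.0354,85],[5.7,13.2,0.3,0.0121,-0.0036,-0.0354,85],[5.7,13.2,0.3,0.0121,-0.0036,-0.0354,85],[5.7,13.2,0.3,0.0121,-0.0036,-0.0354,85],[0,0,0,0,0,0,85]],
])

```text
clock: 7.03
eef_pos: [0.5012, 0.3509, 0.1004]
ee_rot: [0.025, 2.497, -0.002]
wrist_force: [0.7, 0.1, 0.4]
finger_gap: 0.997
grasp_force: 0.0
```

```bash
python3 - <<'E'
from h import *
s=bot.state();im=bot.capture("wrist");cv2.imwrite("pics/w3.png",im[:,:,::-1]);show();print(s["joint_positions"].round(2));C=cam("wrist",s)
for c,a,m in blobs(im,(100,120,50),(125,255,255),300):
  for z in(.008,.016):
    ys,xs=np.nonzero(m);P=np.array([plane(C,(x,y),z)[:2] for x,y in zip(xs[::5],ys[::5])])
    mu=P.mean(0);w,V=np.linalg.eigh(np.cov(P.T));v=V[:,1]*np.sign(V[0,1]);t=(P-mu)@v;n=(P-mu)@V[:,0];print(c.round(),a,mu.round(4),"ang",np.degrees(np.arctan2(v[1],v[0])).round(2),"ends",(mu+v*t.min()).round(4),(mu+v*t.max()).round(4),"w",np.ptp(n).round(4))
plan([.527,.347,.009],toolR(-1,37)@F,10)
E
```

```text
t 7.08 p [501.3 349.3 100.3] F [-0.2  0.2  0.4] gap 85.3 grip 0.0
[ 0.85  0.29 -0.73  0.1  -0.48  0.76]
[270. 115.] 2836 [0.4908 0.3484] ang -0.93 ends [0.4319 0.3494] [0.5731 0.3471] w 0.0205
[270. 115.] 2836 [0.4837 0.3487] ang -0.93 ends [0.4278 0.3496] [0.5619 0.3475] w 0.0195
10 rows: [ 3.43 -0.2   8.85] [ 0.0001 -0.0001 -0.0005] total mm [34.3 -2.1 88.5] rot [ 0.0014 -0.0012 -0.0045]
```

View pics/w3.png

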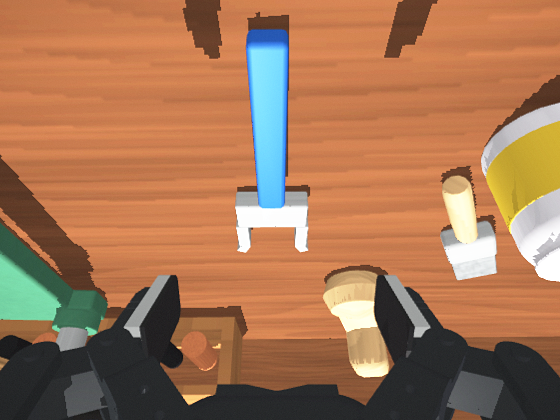

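The picture shows the handle from (268,30) to (270,205) and the head at (272,220). It is centred between the open fingers, and the tin and brush are well to the right. I'm going down to grasp it.

Call:
move_arm([
  [[3.4,-0.2,8.8,0,0,0,50],[3.4,-0.2,8.8,0,0,0,50],[3.4,-0.2,8.8,0,0,0,50],[3.4,-0.2,8.8,0,0,0,50],[3.4,-0.2,8.8,0,0,0,50],[3.4,-0.2,8.8,0,0,0,50],[3.4,-0.2,8.8,0,0,0,50],[3.4,-0.2,8.8,0,0,0,50],[3.4,-0.2,8.8,0,0,0,50],[3.4,-0.2,8.8,0,0,0,50]],
])

```text
clock: 7.92
eef_pos: [0.5272, 0.3441, 0.0093]
ee_rot: [0.031, 2.497, -0.006]
wrist_force: [0.4, 1.3, 0.4]
finger_gap: 0.581
grasp_force: 0.0
```

Call:
move_arm([
  [[0,0,0,0,0,0,50],[0,0,0,0,0,0,35],[0,0,0,0,0,0,20],[0,0,0,0,0,0,0],[0,0,0,0,0,0,0],[0,0,0,0,0,0,0],[0,0,0,0,0,0,0]],
])

```text
clock: 8.5
eef_pos: [0.527, 0.3456, 0.0102]
ee_rot: [0.029, 2.496, -0.005]
wrist_force: [-3.4, -1.3, 5.7]
finger_gap: 0.213
grasp_force: 59.4
```

Call:
move_arm([
  [[-1.2,0,-1.6,0,0,0,0],[-2.4,0,-3.2,0,0,0,0],[-4.8,0,-6.4,0,0,0,0],[-6,0,-8,0,0,0,0],[-6,0,-8,0,0,0,0],[-6,0,-8,0,0,0,0],[-6,0,-8,0,0,0,0],[-6,0,-8,0,0,0,0],[-6,0,-8,0,0,0,0],[-3,0,-4,0,0,0,0]],
])

```text
clock: 9.33
eef_pos: [0.5265, 0.3451, 0.0892]
ee_rot: [0.028, 2.498, -0.005]
wrist_force: [0.1, 0.0, -4.7]
finger_gap: 0.206
grasp_force: 58.8
```

```bash
python3 - <<'E'
from h import *
s=bot.state();show();C=cam("wrist",s);im=bot.capture("wrist")
a,b=bot.capture("scene"),bot.capture("side");im2=np.hstack([cv2.resize(im,(420,315)),cv2.resize(b[270:350,200:300],(380,304))[:304] if 0 else cv2.resize(b[250:350,190:310],(378,315))]);cv2.imwrite("pics/c4.png",im2[:,:,::-1])
# press measured from wrist view 1 too
S,D=cam("scene"),cam("side")
for bl in blobs(im,(100,120,50),(125,255,255),300):
    ys,xs=np.nonzero(bl[2]);print(bl[0].round(),bl[1],xs.min(),xs.max(),ys.min(),ys.max())
# plan: slot 90 ahead; waypoint
P=np.array([.669,-.010]);psi=-5.2;x=np.array([np.cos(np.radians(psi)),np.sin(np.radians(psi))])
g=P-x*(.090+.090);print(g);plan([*g,.13],toolR(psi,37)@F,20)
E
```

```text
t 9.33 p [526.5 345.1  89.2] F [ 0.1  0.  -4.7] gap 17.6 grip 58.8
[275. 177.] 9233 236 313 109 316
[0.48974081 0.00631386]
20 rows: [ -0.54 -17.01  -2.24] [ 0.0022 -0.0001  0.0027] total mm [  -2.1 -339.4  -51.8] rot [ 0.0438 -0.0022  0.0534]
```

View pics/c4.png

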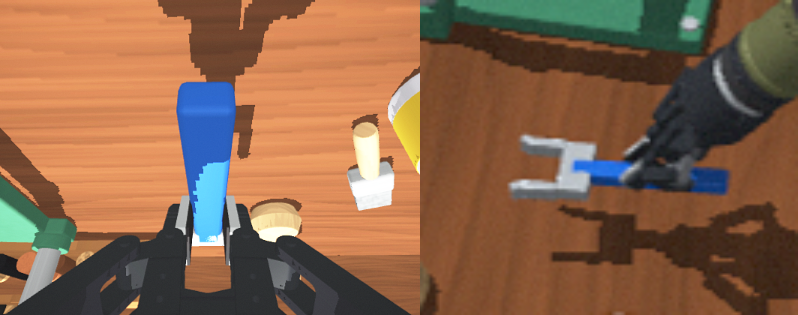

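The spanner is held: its tail face is at wrist rows of about 109–156 at full size, and the side view shows it clear of the bench. I'll check for pitch droop by projecting the expected tail edges.

```bash
python3 - <<'E'
from h import *
s=bot.state();C=cam("wrist",s);p=s["eef_pos"]
for dz in(-.01,-.005,0,.005,.01): print(dz,proj(C,p+[-.09,.002,.006+dz]).round(),proj(C,p+[-.09,.002,-.010+dz]).round())
im=bot.capture("wrist");print([(y,im[y,275].tolist()) for y in range(100,175,5)])
b=bot.capture("side");D=cam("side")
for n in("side","scene"):
  C=cam(n);b=bot.capture(n)
  for q in([.108,0,-.002],[.108,.026,-.002],[.108,-.026,-.002],[-.09,0,-.002]): print(n,proj(C,p+q).round(1))
  cv2.imwrite(f"pics/{n}5.png",b[:,:,::-1])
  h=cv2.cvtColor(b,cv2.COLOR_RGB2HSV);m=cv2.inRange(h,np.array((0,0,110)),np.array((180,60,255)));x,y=proj(C,p+[.095,0,0]).astype(int)
  ys,xs=np.nonzero(m[y-25:y+25,x-25:x+25]);print("head bbox",xs.min()+x-25,xs.max()+x-25,ys.min()+y-25,ys.max()+y-25)
E
```

```text
-0.01 [274. 124.] [274.  86.]
-0.005 [274. 137.] [274.  97.]
0 [274. 151.] [274. 109.]
0.005 [274. 166.] [274. 121.]
0.01 [274. 183.] [274. 134.]
[(100, [107, 67, 43]), (105, [110, 70, 48]), (110, [43, 97, 196]), (115, [47, 103, 205]), (120, [44, 102, 203]), (125, [45, 104, 205]), (130, [48, 106, 209]), (135, [49, 107, 210]), (140, [51, 109, 211]), (145, [57, 119, 219]), (150, [57, 117, 216]), (155, [47, 102, 198]), (160, [42, 96, 193]), (165, [45, 97, 194]), (170, [42, 96, 193])]
side [220.  302.5]
side [218.4 309.7]
side [221.5 295.5]
side [287.  307.1]
head bbox 219 246 293 312
scene [388.8 294.7]
scene [398.6 296.7]
scene [379.  292.7]
scene [396.2 246.8]
head bbox 376 402 265 300
```

The spanner is level in the grip. I'm carrying it to the front of the press.

Call:
move_arm([
  [[-0.5,-17,-2.2,0.0022,0,0.0027,0],[-0.5,-17,-2.2,0.0022,0,0.0027,0],[-0.5,-17,-2.2,0.0022,0,0.0027,0],[-0.5,-17,-2.2,0.0022,0,0.0027,0],[-0.5,-17,-2.2,0.0022,0,0.0027,0],[-0.5,-17,-2.2,0.0022,0,0.0027,0],[-0.5,-17,-2.2,0.0022,0,0.0027,0],[-0.5,-17,-2.2,0.0022,0,0.0027,0],[-0.5,-17,-2.2,0.0022,0,0.0027,0],[-0.5,-17,-2.2,0.0022,0,0.0027,0]],
])

```text
clock: 10.52
eef_pos: [0.5104, 0.1743, 0.1077]
ee_rot: [0.071, 2.498, -0.024]
wrist_force: [0.7, 0.0, -4.6]
finger_gap: 0.21
grasp_force: 59.0
```

Call:
move_arm([
  [[-0.5,-17,-2.2,0.0022,0,0.0027,0],[-0.5,-17,-2.2,0.0022,0,0.0027,0],[-0.5,-17,-2.2,0.0022,0,0.0027,0],[-0.5,-17,-2.2,0.0022,0,0.0027,0],[-0.5,-17,-2.2,0.0022,0,0.0027,0],[-0.5,-17,-2.2,0.0022,0,0.0027,0],[-0.5,-17,-2.2,0.0022,0,0.0027,0],[-0.5,-17,-2.2,0.0022,0,0.0027,0],[-0.5,-17,-2.2,0.0022,0,0.0027,0],[-0.5,-17,-2.2,0.0022,0,0.0027,0]],
])

```text
clock: 11.35
eef_pos: [0.4884, 0.0054, 0.128]
ee_rot: [0.115, 2.497, -0.04]
wrist_force: [-0.5, -0.3, -4.7]
finger_gap: 0.213
grasp_force: 59.0
```

```bash
python3 - <<'E'
from h import *
s=bot.state();im=bot.capture("wrist");cv2.imwrite("pics/w6.png",im[:,:,::-1]);show();print(s["joint_positions"].round(2),s["ee_rot"].round(3));C=cam("wrist",s)
print("nut exp",proj(C,[.669,-.01,.05]),"stud exp",proj(C,[.504,.029,.043]))
for lo,hi,nm in(((0,150,60),(6,255,255),"red"),((174,150,60),(180,255,255),"red"),((15,110,80),(32,255,255),"brass")):
    for c,a,m in blobs(im,lo,hi,15): 
        ys,xs=np.nonzero(m);print(nm,c.round(1),a,xs.min(),xs.max(),ys.min(),ys.max(),plane(C,c,.038).round(4),plane(C,c,.114).round(4))
E
```

```text
t 11.4 p [487.8   2.7 128.2] F [-1.1 -1.8 -5. ] gap 17.9 grip 59.2
[ 0.08 -0.03 -1.08 -0.11 -0.1   0.14] [ 0.115  2.497 -0.04 ]
nut exp [277.48148718 279.82379042] stud exp [314.48437291 164.05748594]
red [317.4 156.7] 206 313 322 140 170 [0.5026 0.0312 0.038 ] [0.4228 0.0257 0.114 ]
red [193.9 317.4] 138 185 203 313 322 [ 0.8184 -0.1448  0.038 ] [ 0.5849 -0.0646  0.114 ]
brass [259.5 382.4] 109 253 265 378 387 [ 1.4065 -0.1284  0.038 ] [ 0.8867 -0.0562  0.114 ]
brass [281.7 383.9] 82 278 286 379 389 [ 1.4383 -0.0675  0.038 ] [ 0.903 -0.025  0.114]
```

View pics/w6.png

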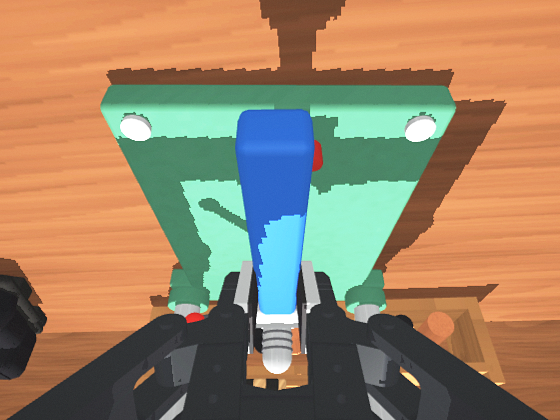

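The picture shows the bed from the front: bolts at (136,127) and (421,128), the stud just right of the handle at (318,157), and the rounded screw top at (277,365).

```bash
python3 - <<'E'
from h import *
s=bot.state();C=cam("wrist",s);im=cv2.imread("pics/w6.png")[:,:,::-1].copy()
h=cv2.cvtColor(im,cv2.COLOR_RGB2HSV)
B=[]
for r in((110,110,160,145),(395,110,445,145)):
    c,a,m=max(blobs(im,(0,0,200),(180,60,255),20,r),key=lambda b:b[1]);P=plane(C,c,.028);B.append(P);print("bolt",c.round(1),a,P.round(4))
d=B[1]-B[0];psi=-np.degrees(np.arctan2(d[0],d[1]));print("psi",psi.round(2),"mid",((B[0]+B[1])/2).round(4),"sep",np.linalg.norm(d).round(4))
for y in range(340,374,4):
    g=(h[y,:,1]<60)&(h[y,:,2]>90);xs=[x for x in range(255,300) if g[x]];print(y,(xs[0],xs[-1]) if xs else None)
for X in([.669,-.010],[.671,-.011],[.667,-.0095]): print(proj(C,[*X,.139]).round(1),proj(C,[*X,.11]).round(1))
# bed side edges: green boundary rows
m=cv2.inRange(h,np.array((65,40,30)),np.array((95,255,255)))
for y in(150,180,210,240):
    xs=np.nonzero(m[y])[0];a,b=plane(C,(xs[0],y),.025),plane(C,(xs[-1],y),.025);print(y,xs[0],xs[-1],a.round(4),b.round(4))
E
```

```text
bolt [134.9 129.2] 536 [ 0.4769 -0.0865  0.028 ]
bolt [420.  129.9] 539 [0.4944 0.0935 0.028 ]
psi -5.54 mid [0.4857 0.0035 0.028 ] sep 0.1809
340 (263, 291)
344 (262, 291)
348 (263, 290)
352 (262, 291)
356 (262, 291)
360 (263, 290)
364 (264, 289)
368 (266, 287)
372 (271, 282)
[281.4 373.5] [281.3 339.7]
[280.5 374. ] [280.4 340.3]
[281.8 373.1] [281.7 339.1]
150 122 433 [ 0.4967 -0.1055  0.025 ] [0.5166 0.1082 0.025 ]
180 138 418 [ 0.5287 -0.1082  0.025 ] [0.5484 0.1056 0.025 ]
210 154 402 [ 0.5687 -0.1116  0.025 ] [0.5882 0.1015 0.025 ]
240 169 386 [ 0.6201 -0.117   0.025 ] [0.6394 0.0963 0.025 ]
```

Call:
move_arm([
  [[7,0,9.3,0,0,0,0],[7,0,9.3,0,0,0,0],[7,0,9.3,0,0,0,0],[7,0,9.3,0,0,0,0],[7,0,9.3,0,0,0,0],[7,0,9.3,0,0,0,0],[0,0,0,0,0,0,0]],
])

```text
clock: 11.98
eef_pos: [0.487, 0.0062, 0.0559]
ee_rot: [0.114, 2.502, -0.041]
wrist_force: [-1.5, 0.2, -4.9]
finger_gap: 0.211
grasp_force: 59.2
```

Call:
move_arm([
  [[-5.6,0,4.2,0,0,0,0],[-5.6,0,4.2,0,0,0,0],[-5.6,0,4.2,0,0,0,0],[-5.6,0,4.2,0,0,0,0],[-5.6,0,4.2,0,0,0,0],[0,0,0,0,0,0,0],[0,0,0,0,0,0,0]],
])

```text
clock: 12.57
eef_pos: [0.5254, 0.0034, 0.0596]
ee_rot: [0.115, 2.494, -0.038]
wrist_force: [0.4, 0.3, -4.8]
finger_gap: 0.21
grasp_force: 59.3
```

```bash
python3 - <<'E'
from h import *
s=bot.state();im=bot.capture("wrist");sd=bot.capture("side");sc=bot.capture("scene");show();print(s["ee_rot"].round(4));C=cam("wrist",s)
a=cv2.resize(im[230:420,160:400],(480,380));b=cv2.resize(sd[190:270,210:300],(320,284));c=cv2.resize(sc[230:310,225:305],(284,284))
out=np.zeros((600,800,3),np.uint8);out[:380,:480]=a;out[:284,480:800]=b;out[300:584,484:768]=c
cv2.imwrite("pics/c7.png",out[:,:,::-1])
for lo,hi in(((0,150,60),(6,255,255)),((174,150,60),(180,255,255))):
    for c,a,m in blobs(im,lo,hi,15): 
        ys,xs=np.nonzero(m);print("red",c.round(1),a,xs.min(),xs.max(),ys.min(),ys.max(),plane(C,c,.038).round(4))
for c,a,m in blobs(im,(100,100,50),(125,255,255),800):
    for y in(110,140,160,200,240,280,310):
        xs=np.nonzero(m[y])[0]; print(y,(xs[0],xs[-1]) if len(xs) else None)
E
```

```text
t 12.72 p [523.5   3.4  58.6] F [ 0.4  0.  -4.2] gap 17.9 grip 59.3
[ 0.1145  2.4943 -0.0383]
red [323.6 206.9] 1212 309 339 184 229 [0.4997 0.0271 0.038 ]
red [168.9 414.6] 129 159 176 408 419 [ 1.6056 -0.4411  0.038 ]
110 (np.int64(245), np.int64(305))
140 (np.int64(236), np.int64(313))
160 (np.int64(237), np.int64(312))
200 (np.int64(243), np.int64(307))
240 (np.int64(249), np.int64(303))
280 (np.int64(256), np.int64(297))
310 (np.int64(261), np.int64(294))
```

View pics/c7.png

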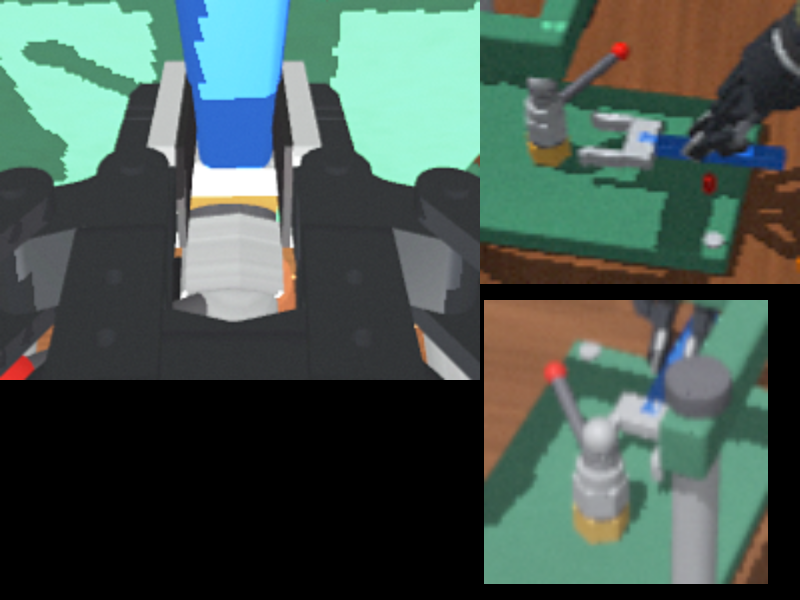

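The crop shows the jam nut centred at column ~276.5 and the handle front at ~277.5, so they are aligned. The stud at (324,207) is clear of the handle and the jaws are free of the bar. I'm advancing 21 mm and then lowering.

Call:
move_arm([
  [[-5.6,0,4.2,0,0,0,0],[-5.6,0,4.2,0,0,0,0],[-5.6,0,4.2,0,0,0,0],[0,0,0,0,0,0,0],[0,0,0,0,0,0,0]],
])

```text
clock: 13.13
eef_pos: [0.5466, 0.0015, 0.0594]
ee_rot: [0.114, 2.494, -0.038]
wrist_force: [1.1, 0.6, -5.2]
finger_gap: 0.209
grasp_force: 59.3
```

Call:
move_arm([
  [[2.4,0,3.2,0,0,0,0],[2.4,0,3.2,0,0,0,0],[2.4,0,3.2,0,0,0,0],[2.4,0,3.2,0,0,0,0],[1.5,0,2,0,0,0,0],[0,0,0,0,0,0,0],[0,0,0,0,0,0,0]],
])

```text
clock: 13.72
eef_pos: [0.5449, 0.0015, 0.04]
ee_rot: [0.114, 2.497, -0.038]
wrist_force: [-0.3, 0.0, -4.3]
finger_gap: 0.21
grasp_force: 59.2
```

```bash
python3 - <<'E'
from h import *
s=bot.state();im=bot.capture("wrist");sd=bot.capture("side");show();print(s["ee_rot"].round(4))
h=cv2.cvtColor(im,cv2.COLOR_RGB2HSV)
for y in(330,345,360,375,385): 
    g=np.nonzero((h[y,245:310,1]<70)&(h[y,245:310,2]>110))[0]+245;print(y,g.min() if len(g) else 0,g.max() if len(g) else 0)
for c,a,m in blobs(im,(100,100,50),(125,255,255),800):
    for y in(160,240,310):
        xs=np.nonzero(m[y])[0]; print(y,xs[0],xs[-1])
a=cv2.resize(im[230:420,160:400],(480,380));b=cv2.resize(sd[190:270,210:300],(320,284))
out=np.zeros((380,800,3),np.uint8);out[:380,:480]=a;out[:284,480:800]=b
cv2.imwrite("pics/c8.png",out[:,:,::-1])
E
```

```text
t 13.82 p [545.5   1.5  40.6] F [-0.3  0.3 -5. ] gap 18.1 grip 59.2
[ 0.1141  2.4966 -0.0385]
330 0 0
345 0 0
360 250 295
375 248 303
385 251 303
160 237 312
240 249 303
310 260 294
```

View pics/c8.png

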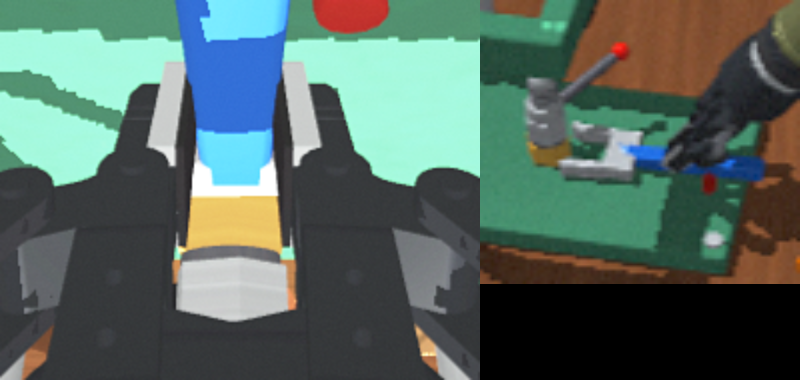

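The crop shows the brass nut right ahead of the slot, centred at column ~277, with the handle centred too. I'm lowering the last 3.5 mm and sliding on.

Call:
move_arm([
  [[1.2,0,1.6,0,0,0,0],[0.9,0,1.2,0,0,0,0],[0,0,0,0,0,0,0],[0,0,0,0,0,0,0]],
])

```text
clock: 14.15
eef_pos: [0.5452, 0.0015, 0.0369]
ee_rot: [0.114, 2.496, -0.038]
wrist_force: [0.3, 0.1, -5.1]
finger_gap: 0.212
grasp_force: 59.2
```

Call:
move_arm([
  [[-2.4,0,1.8,0,0,0,0],[-2.4,0,1.8,0,0,0,0],[-2.4,0,1.8,0,0,0,0],[-2.4,0,1.8,0,0,0,0],[-2.4,0,1.8,0,0,0,0],[-2.4,0,1.8,0,0,0,0],[-2.4,0,1.8,0,0,0,0]],
])

```text
clock: 14.73
eef_pos: [0.5627, -0.0004, 0.0351]
ee_rot: [0.114, 2.502, -0.038]
wrist_force: [-12.1, 0.7, 7.3]
finger_gap: 0.21
grasp_force: 61.0
```

Call:
move_arm([
  [[-1.6,0,1.2,0,0,0,0],[-1.6,0,1.2,0,0,0,0],[-1.6,0,1.2,0,0,0,0],[0,0,0,0,0,0,0]],
])

```text
clock: 15.07
eef_pos: [0.573, -0.0014, 0.0372]
ee_rot: [0.115, 2.495, -0.039]
wrist_force: [1.3, -1.5, -4.0]
finger_gap: 0.208
grasp_force: 59.3
```

Call:
move_arm([
  [[-1.6,0,1.2,0,0,0,0],[-1.6,0,1.2,0,0,0,0],[0,0,0,0,0,0,0]],
])

```text
clock: 15.32
eef_pos: [0.5766, -0.0016, 0.037]
ee_rot: [0.115, 2.495, -0.039]
wrist_force: [-0.0, -2.2, -4.5]
finger_gap: 0.209
grasp_force: 59.3
```

Call:
move_arm([
  [[-1.2,0,0.9,0,0,0,0],[0,0,0,0,0,0,0]],
])

```text
clock: 15.48
eef_pos: [0.5777, -0.0017, 0.0369]
ee_rot: [0.115, 2.496, -0.039]
wrist_force: [-0.1, -2.8, -3.6]
finger_gap: 0.212
grasp_force: 59.3
```

Call:
move_arm([
  [[-1.2,0,0.9,0,0,0,0],[0,0,0,0,0,0,0]],
])

```text
clock: 15.65
eef_pos: [0.5792, -0.0017, 0.0369]
ee_rot: [0.114, 2.496, -0.039]
wrist_force: [-1.7, -2.4, -3.9]
finger_gap: 0.211
grasp_force: 59.3
```

Call:
move_arm([
  [[-1.2,0,0.9,0,0,0,0],[0,0,0,0,0,0,0]],
])

```text
clock: 15.82
eef_pos: [0.5807, -0.0018, 0.037]
ee_rot: [0.114, 2.496, -0.039]
wrist_force: [-1.5, -2.3, -4.4]
finger_gap: 0.207
grasp_force: 59.3
```

Call:
move_arm([
  [[-1.2,0,0.9,0,0,0,0],[0,0,0,0,0,0,0]],
])

```text
clock: 15.98
eef_pos: [0.5823, -0.002, 0.0371]
ee_rot: [0.114, 2.495, -0.039]
wrist_force: [-0.7, -3.0, -4.4]
finger_gap: 0.212
grasp_force: 59.4
```

```bash
python3 - <<'E'
from h import *
s=bot.state();show()
print(s["wrist_torque"].round(2))
E
```

```text
t 15.98 p [582.3  -2.   37.1] F [-0.7 -3.  -4.4] gap 18.1 grip 59.4
[-0.34  1.44 -0.66]
```

Call:
move_arm([
  [[-1.2,0,0.9,0,0,0,0],[-1.2,0,0.9,0,0,0,0],[0,0,0,0,0,0,0]],
])

```text
clock: 16.23
eef_pos: [0.5844, -0.0022, 0.0365]
ee_rot: [0.114, 2.497, -0.039]
wrist_force: [-4.3, -2.7, -3.7]
finger_gap: 0.211
grasp_force: 59.6
```

```bash
python3 - <<'E'
from h import *
s=bot.state();im=bot.capture("wrist");sd=bot.capture("side");show();C=cam("wrist",s);p=s["eef_pos"]
b=[b for b in blobs(im,(100,100,50),(125,255,255),800)][0];ys,xs=np.nonzero(b[2]);print("tail rows",ys.min(),ys.max(),xs.min(),xs.max())
u=np.array([.9957,-.092]);print(proj(C,[*(p[:2]-.09*u),p[2]-.010]).round(1))
a=cv2.resize(im[230:420,160:400],(480,380));b=cv2.resize(sd[190:270,210:300],(320,284))
out=np.zeros((380,800,3),np.uint8);out[:380,:480]=a;out[:284,480:800]=b
cv2.imwrite("pics/c9.png",out[:,:,::-1])
# brass visible
for c,a,m in blobs(im,(15,110,80),(32,255,255),40,(240,300,320,400)): yy,xx=np.nonzero(m);print("brass",c.round(1),a,yy.min(),yy.max(),xx.min(),xx.max(),plane(C,(c[0],yy.min()),.049).round(4))
E
```

```text
t 16.33 p [584.3  -2.2  36.5] F [-4.1 -2.1 -3.6] gap 18.1 grip 59.7
tail rows 108 312 238 317
[274.8 108.7]
brass [277.2 336.5] 717 329 346 254 300 [ 0.6227 -0.0049  0.049 ]
```

View pics/c9.png

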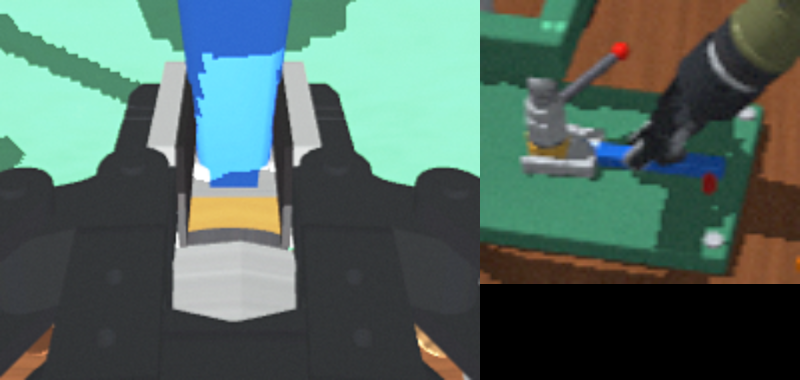

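That made 11 pictures viewed, one over the limit of 10, so I'll use numbers only from here. This one showed the jaws astride the nut with the spanner not slipped (tail row 108). I'll keep pushing until it seats.

Call:
move_arm([
  [[-1.2,0,0.9,0,0,0,0],[0,0,0,0,0,0,0]],
])

```text
clock: 16.5
eef_pos: [0.5844, -0.0022, 0.0357]
ee_rot: [0.114, 2.499, -0.038]
wrist_force: [-8.0, -2.0, -1.1]
finger_gap: 0.212
grasp_force: 60.0
```

Call:
move_arm([
  [[-0.8,0,0.6,0,0,0,0],[0,0,0,0,0,0,0]],
])

```text
clock: 16.67
eef_pos: [0.5845, -0.0022, 0.0354]
ee_rot: [0.114, 2.501, -0.038]
wrist_force: [-9.5, -1.3, -0.1]
finger_gap: 0.211
grasp_force: 60.3
```

Call:
move_arm([
  [[-0.8,0,0.6,0,0,0,0],[0,0,0,0,0,0,0]],
])

```text
clock: 16.83
eef_pos: [0.5846, -0.0022, 0.0354]
ee_rot: [0.114, 2.501, -0.038]
wrist_force: [-14.4, -1.1, 6.6]
finger_gap: 0.21
grasp_force: 61.1
```

Seated: TCP held at x=0.5845 under a rising push force. Relax the push, release and withdraw.

Call:
move_arm([
  [[1.6,0,-1.2,0,0,0,0],[0,0,0,0,0,0,0],[0,0,0,0,0,0,30],[0,0,0,0,0,0,45],[0,0,0,0,0,0,45],[0,0,0,0,0,0,45],[0,0,0,0,0,0,45]],
])

```text
clock: 17.42
eef_pos: [0.5883, -0.0019, 0.0382]
ee_rot: [0.113, 2.493, -0.037]
wrist_force: [-0.0, 0.2, 0.7]
finger_gap: 0.53
grasp_force: 0.0
```

```bash
python3 - <<'E'
from h import *
show();s=bot.state();im=bot.capture("wrist")
b=[b for b in blobs(im,(100,100,50),(125,255,255),800)][0];ys,xs=np.nonzero(b[2]);print("tail rows",ys.min(),ys.max(),xs.min(),xs.max())
E
```

```text
t 17.42 p [588.3  -1.9  38.2] F [-0.   0.2  0.7] gap 45.2 grip 0.0
tail rows 87 307 236 316
```

Call:
move_arm([
  [[0,0,-4,0,0,0,45],[0,0,-8,0,0,0,45],[0,0,-10,0,0,0,45],[0,0,-15,0,0,0,45],[0,0,-20,0,0,0,45],[0,0,-20,0,0,0,30],[0,0,-20,0,0,0,15],[0,0,-20,0,0,0,0],[0,0,0,0,0,0,0],[0,0,0,0,0,0,0]],
])

```text
clock: 18.3
eef_pos: [0.5169, 0.0043, 0.1323]
ee_rot: [0.114, 2.492, -0.038]
wrist_force: [0.6, -0.2, -0.5]
finger_gap: -0.004
grasp_force: 0.0
```

```bash
python3 - <<'E'
from h import *
show();s=bot.state();C=cam("wrist",s);im=bot.capture("wrist");cv2.imwrite("pics/w10.png",im[:,:,::-1])
def edge(m,z):
    ys,xs=np.nonzero(m);P=np.array([plane(C,(x,y),z)[:2] for x,y in zip(xs[::5],ys[::5])]);mu=P.mean(0);w,V=np.linalg.eigh(np.cov(P.T));v=V[:,1]*np.sign(V[0,1]);t=(P-mu)@v
    print("handle",mu.round(4),"ang",np.degrees(np.arctan2(v[1],v[0])).round(2),(mu+v*t.min()).round(4),(mu+v*t.max()).round(4))
for b in blobs(im,(100,100,50),(125,255,255),800): edge(b[2],.041)
for lo,hi in(((0,150,60),(6,255,255)),((174,150,60),(180,255,255))):
    for c,a,m in blobs(im,lo,hi,30):print("red",c.round(1),a,plane(C,c,.043).round(4),plane(C,c,.114).round(4))
for n in("scene","side"):
    C=cam(n);im=bot.capture(n);r={"scene":(180,195,320,345),"side":(170,140,320,270)}[n]
    for b in blobs(im,(100,120,60),(125,255,255),20,r): print(n,b[1],b[0].round(1));edge(b[2],.039)
    for c,a,m in blobs(im,(0,150,90),(6,255,255),5,r): print(n,"red",c.round(1),a,plane(C,c,.114).round(4),plane(C,c,.04).round(4))
print(s["joint_positions"].round(2))
E
```

```text
t 18.3 p [516.9   4.3 132.3] F [ 0.6 -0.2 -0.5] gap -0.3 grip 0.0
handle [0.5222 0.0048] ang -5.24 [0.4823 0.0084] [ 0.6174 -0.004 ]
red [312.1 116.3] 698 [0.4976 0.027  0.043 ] [0.4375 0.0231 0.114 ]
red [184.4 305.3] 472 [ 0.7985 -0.1439  0.043 ] [ 0.6002 -0.0693  0.114 ]
scene 129 [270.2 268.2]
handle [0.5782 0.001 ] ang 1.66 [ 0.5223 -0.0006] [0.6178 0.0022]
scene 1862 [229.9 331.4]
handle [ 0.8315 -0.0345] ang -86.52 [0.8231 0.1049] [ 0.8395 -0.1662]
scene red [244.2 249.3] 25 [ 0.6018 -0.0714  0.114 ] [ 0.5255 -0.0999  0.04  ]
side 235 [259.7 235. ]
handle [0.5606 0.0055] ang -5.07 [0.4959 0.0112] [ 6.227e-01 -1.000e-04]
side red [249.2 203.7] 17 [ 0.6024 -0.0724  0.114 ] [ 0.6172 -0.1572  0.04  ]
side red [274.  241.3] 13 [0.4971 0.1066 0.114 ] [0.505  0.0334 0.04  ]
[ 0.07  0.01 -1.03 -0.1  -0.09  0.13]
```

The spanner is seated: the handle's front end is at x=0.617, which puts the slot centre at the screw, heading −5.2°. The bar ball is unmoved. Next I'll plan the approach to the far side of the bar.

```bash
cat >> h.py <<'E'
S0=np.array([.673,-.0105]);PSI=-5.3
def pw(x,y,z): 
    c,s=np.cos(np.radians(PSI)),np.sin(np.radians(PSI)); return [S0[0]+c*x-s*y,S0[1]+s*x+c*y,z]
def wp(X):
    c,s=np.cos(np.radians(PSI)),np.sin(np.radians(PSI)); d=np.asarray(X)[:2]-S0; return np.array([c*d[0]+s*d[1],-s*d[0]+c*d[1]])
E
python3 - <<'E'
from h import *
def st(p,R): return dict(ee_rot=Ro.from_matrix(R).as_rotvec(),eef_pos=np.array(p))
R=toolR(PSI,40)@F
print(wp([.602,-.072]))
plan(pw(-.13,-.125,.12),R,8);plan(pw(-.015,-.115,.09),R,8,st(pw(-.13,-.125,.12),R));plan(pw(-.015,-.085,.09),R,6,st(pw(-.015,-.115,.09),R))
E
```

```text
[-0.06501566 -0.06779538]
8 rows: [ -1.86 -15.64   3.08] [ 0.     -0.0069  0.0001] total mm [ -15.4 -125.2   24.2] rot [ 0.0004 -0.0549  0.001 ]
8 rows: [-8.6   1.25 12.11] [0. 0. 0.] total mm [-68.8  10.   96.9] rot [0. 0. 0.]
6 rows: [-0.  5.  0.] [0. 0. 0.] total mm [-0. 30.  0.] rot [0. 0. 0.]
```

Call:
move_arm([
  [[-1.9,-15.6,3.1,0,-0.007,0,0],[-1.9,-15.6,3.1,0,-0.007,0,0],[-1.9,-15.6,3.1,0,-0.007,0,0],[-1.9,-15.6,3.1,0,-0.007,0,0],[-1.9,-15.6,3.1,0,-0.007,0,0],[-1.9,-15.6,3.1,0,-0.007,0,0],[-1.9,-15.6,3.1,0,-0.007,0,0],[-1.9,-15.6,3.1,0,-0.007,0,0],[0,0,0,0,0,0,0]],
])

```text
clock: 19.2
eef_pos: [0.5327, -0.1251, 0.1192]
ee_rot: [0.116, 2.441, -0.043]
wrist_force: [-0.1, 0.4, 0.2]
finger_gap: -0.0
grasp_force: 0.0
```

Call:
move_arm([
  [[-8.6,1.2,12.1,0,0,0,0],[-8.6,1.2,12.1,0,0,0,0],[-8.6,1.2,12.1,0,0,0,0],[-8.6,1.2,12.1,0,0,0,0],[-8.6,1.2,12.1,0,0,0,0],[-8.6,1.2,12.1,0,0,0,0],[-8.6,1.2,12.1,0,0,0,0],[-8.6,1.2,12.1,0,0,0,0],[0,0,0,0,0,0,0],[0,0,0,0,0,0,0]],
])

```text
clock: 20.03
eef_pos: [0.6478, -0.1229, 0.0895]
ee_rot: [0.111, 2.442, -0.04]
wrist_force: [-0.7, -0.1, 0.0]
finger_gap: -0.001
grasp_force: 0.0
```

```bash
python3 - <<'E'
from h import *
show();s=bot.state();print(wp(s["eef_pos"]).round(4));plan(pw(-.015,-.077,.09),toolR(PSI,40)@F,8)
# arc plan in tool axes increments
def tcp(t):
    t=np.radians(t);d=.0205+.0095*np.sin(t)/np.sin(np.radians(46));return np.array([-.078*np.cos(t)+d*np.sin(t)+.017,-.078*np.sin(t)-d*np.cos(t)])
for t in range(46,-25,-5): 
    p=tcp(t);dd=tcp(t-5)-p; print(t,p.round(4),"->dx %.1f dy %.1f dz %.1f"%(-dd[0]*766,dd[1]*1000,dd[0]*643))
E
```

```text
t 20.03 p [ 647.8 -122.9   89.5] F [-0.7 -0.1  0. ] gap -0.0 grip 0.0
[-0.0147 -0.1142]
8 rows: [-0.02  4.65 -0.06] [ 0.0002 -0.      0.0002] total mm [-0.2 37.2 -0.5] rot [ 0.0013 -0.0004  0.0013]
46 [-0.0156 -0.0769] ->dx 5.5 dy 3.8 dz -4.6
41 [-0.0227 -0.0732] ->dx 5.2 dy 4.5 dz -4.3
36 [-0.0295 -0.0687] ->dx 4.8 dy 5.1 dz -4.1
31 [-0.0358 -0.0636] ->dx 4.4 dy 5.8 dz -3.7
26 [-0.0416 -0.0578] ->dx 4.0 dy 6.3 dz -3.3
21 [-0.0468 -0.0515] ->dx 3.5 dy 6.8 dz -2.9
16 [-0.0513 -0.0447] ->dx 2.9 dy 7.2 dz -2.5
11 [-0.0552 -0.0375] ->dx 2.4 dy 7.6 dz -2.0
6 [-0.0583 -0.0299] ->dx 1.8 dy 7.8 dz -1.5
1 [-0.0606 -0.0221] ->dx 1.2 dy 8.0 dz -1.0
-4 [-0.0622 -0.0141] ->dx 0.6 dy 8.1 dz -0.5
-9 [-0.0629 -0.006 ] ->dx -0.0 dy 8.1 dz 0.0
-14 [-0.0629  0.0021] ->dx -0.6 dy 8.0 dz 0.5
-19 [-0.062   0.0101] ->dx -1.2 dy 7.8 dz 1.0
-24 [-0.0604  0.0179] ->dx -1.8 dy 7.6 dz 1.5
```

Call:
move_arm([
  [[0,5,0,0,0,0,0],[0,5,0,0,0,0,0],[0,5,0,0,0,0,0],[0,5,0,0,0,0,0],[0,4,0,0,0,0,0],[0,4,0,0,0,0,0],[0,4,0,0,0,0,0],[0,4,0,0,0,0,0],[0,0,0,0,0,0,0]],
])

```text
clock: 20.78
eef_pos: [0.6512, -0.0869, 0.0909]
ee_rot: [0.11, 2.44, -0.04]
wrist_force: [-0.0, -0.5, -0.2]
finger_gap: -0.003
grasp_force: 0.0
```

Call:
move_arm([
  [[2.8,1.9,-2.3,0,0,0,0],[2.8,1.9,-2.3,0,0,0,0],[2.6,2.2,-2.2,0,0,0,0],[2.6,2.2,-2.2,0,0,0,0],[0,0,0,0,0,0,0]],
])

```text
clock: 21.2
eef_pos: [0.6373, -0.078, 0.0909]
ee_rot: [0.111, 2.44, -0.041]
wrist_force: [0.8, -0.2, 1.6]
finger_gap: -0.002
grasp_force: 0.0
```

```bash
cat >> h.py <<'E'
def ball():
    show();print("tcp press",wp(bot.state()["eef_pos"]).round(4));pr=[]
    for n,r in(("scene",(200,225,320,300)),("side",(200,170,290,230))):
        im=bot.capture(n);bs=[b for b in blobs(im,(0,150,90),(6,255,255),4,r)]
        for c,a,m in bs:
            X=wp(plane(cam(n),c,.114));print(n,c.round(1),a,X.round(4),"theta",np.degrees(np.arctan2(-X[1],-X[0])).round(1))
E
python3 -c "
from h import *
ball()"
```

```text
t 21.2 p [637.3 -78.   90.9] F [ 0.8 -0.2  1.6] gap -0.1 grip 0.0
tcp press [-0.0293 -0.0705]
```

Call:
move_arm([
  [[2.4,2.6,-2,0,0,0,0],[2.4,2.6,-2,0,0,0,0],[2.2,2.9,-1.9,0,0,0,0],[2.2,2.9,-1.9,0,0,0,0],[0,0,0,0,0,0,0]],
])

```text
clock: 21.72
eef_pos: [0.6264, -0.0656, 0.0909]
ee_rot: [0.111, 2.44, -0.041]
wrist_force: [1.0, -0.6, 3.2]
finger_gap: -0.002
grasp_force: 0.0
```

```bash
python3 -c "
from h import *
ball();s=bot.state();im=bot.capture('wrist');C=cam('wrist',s)
for lo,hi in(((0,150,60),(6,255,255)),((174,150,60),(180,255,255))):
    for c,a,m in blobs(im,lo,hi,20):
        X=wp(plane(C,c,.114));print('wrist red',c.round(1),a,X.round(4),np.degrees(np.arctan2(-X[1],-X[0])).round(1))
"
```

```text
t 21.72 p [626.4 -65.6  90.9] F [ 1.  -0.6  3.2] gap -0.2 grip 0.0
tcp press [-0.0413 -0.0591]
side [253.  211.2] 4 [-0.0867 -0.0313] theta 19.8
wrist red [334.7 298.4] 2437 [-0.0841 -0.0397] 25.3
```

Call:
move_arm([
  [[2,3.1,-1.6,0,0,0,0],[2,3.1,-1.6,0,0,0,0],[1.8,3.4,-1.5,0,0,0,0],[1.8,3.4,-1.5,0,0,0,0],[0,0,0,0,0,0,0]],
])

```text
clock: 22.28
eef_pos: [0.6185, -0.0523, 0.0913]
ee_rot: [0.112, 2.438, -0.042]
wrist_force: [1.2, -1.8, 5.3]
finger_gap: 0.002
grasp_force: 0.0
```

```bash
cat >> h.py <<'E'
def wball():
    show();s=bot.state();im=bot.capture('wrist');C=cam('wrist',s);print("tcp press",wp(s["eef_pos"]).round(4))
    for lo,hi in(((0,150,60),(6,255,255)),((174,150,60),(180,255,255))):
        for c,a,m in blobs(im,lo,hi,200):
            X=wp(plane(C,c,.114));print('wrist red',c.round(1),a,X.round(4),np.degrees(np.arctan2(-X[1],-X[0])).round(1))
E
python3 -c "
from h import *
wball()"
```

```text
t 22.28 p [618.5 -52.3  91.3] F [ 1.2 -1.8  5.3] gap 0.1 grip 0.0
tcp press [-0.0504 -0.0467]
wrist red [333. 301.] 2165 [-0.0902 -0.0272] 16.8
```

Call:
move_arm([
  [[1.5,3.6,-1.2,0,0,0,0],[1.5,3.6,-1.2,0,0,0,0],[1.2,3.8,-1,0,0,0,0],[0,0,0,0,0,0,0]],
])

```text
clock: 22.67
eef_pos: [0.6143, -0.0412, 0.0912]
ee_rot: [0.112, 2.438, -0.043]
wrist_force: [0.4, -4.0, 6.6]
finger_gap: -0.0
grasp_force: 0.2
```

Call:
move_arm([
  [[1.2,3.8,-1,0,0,0,0],[0.9,3.9,-0.8,0,0,0,0],[0,0,0,0,0,0,0]],
])

```text
clock: 22.92
eef_pos: [0.6126, -0.0345, 0.0915]
ee_rot: [0.114, 2.437, -0.046]
wrist_force: [1.9, -7.1, 4.6]
finger_gap: -0.0
grasp_force: 1.8
```

```bash
python3 -c "
from h import *
wball()"
```

```text
t 22.92 p [612.6 -34.5  91.5] F [ 1.9 -7.1  4.6] gap -0.0 grip 1.8
tcp press [-0.0579 -0.0295]
wrist red [328.2 302.1] 1790 [-0.0958 -0.0112] 6.6
```

Call:
move_arm([
  [[0.9,3.9,-0.8,0,0,0,0],[0.6,4,-0.5,0,0,0,0],[0,0,0,0,0,0,0]],
])

```text
clock: 23.22
eef_pos: [0.6118, -0.027, 0.0919]
ee_rot: [0.115, 2.436, -0.047]
wrist_force: [2.6, -7.2, 5.0]
finger_gap: -0.001
grasp_force: 2.8
```

Call:
move_arm([
  [[0.5,3,-0.4,0,0,0,0],[0,0,0,0,0,0,0]],
])

```text
clock: 23.38
eef_pos: [0.6118, -0.0246, 0.092]
ee_rot: [0.116, 2.436, -0.049]
wrist_force: [5.9, -8.6, 3.3]
finger_gap: -0.001
grasp_force: 4.9
```

```bash
python3 -c "
from h import *
wball()"
```

```text
t 23.38 p [611.8 -24.6  92. ] F [ 5.9 -8.6  3.3] gap -0.1 grip 4.9
tcp press [-0.0596 -0.0196]
wrist red [327.2 301.4] 1733 [-0.0969 -0.0014] 0.9
```

Call:
move_arm([
  [[0.3,3,-0.2,0,0,0,0],[0.2,2,-0.2,0,0,0,0],[0,0,0,0,0,0,0]],
])

```text
clock: 23.68
eef_pos: [0.6119, -0.0204, 0.0921]
ee_rot: [0.117, 2.435, -0.051]
wrist_force: [7.9, -11.0, 1.4]
finger_gap: 0.0
grasp_force: 6.7
```

Call:
move_arm([
  [[0.2,3,-0.2,0,0,0,0],[0,0,0,0,0,0,0]],
])

```text
clock: 23.85
eef_pos: [0.6121, -0.0176, 0.0922]
ee_rot: [0.118, 2.435, -0.052]
wrist_force: [7.3, -10.9, 1.5]
finger_gap: -0.003
grasp_force: 6.1
```

Call:
move_arm([
  [[0,3,0,0,0,0,0],[0,0,0,0,0,0,0]],
])

```text
clock: 24.02
eef_pos: [0.6122, -0.0148, 0.0921]
ee_rot: [0.118, 2.435, -0.052]
wrist_force: [5.6, -11.9, 1.5]
finger_gap: 0.0
grasp_force: 5.7
```

```bash
python3 -c "
from h import *
wball()"
```

```text
t 24.02 p [612.2 -14.8  92.1] F [  5.6 -11.9   1.5] gap 0.0 grip 5.7
tcp press [-0.0602 -0.0099]
wrist red [332.6 301.5] 1647 [-0.097   0.0104] -6.1
```

Call:
move_arm([
  [[0,3,0,0,0,0,0],[0,0,0,0,0,0,0]],
])

```text
clock: 24.23
eef_pos: [0.6121, -0.0119, 0.0919]
ee_rot: [0.118, 2.436, -0.052]
wrist_force: [4.4, -12.0, 2.9]
finger_gap: 0.002
grasp_force: 5.7
```

Call:
move_arm([
  [[-0.1,3,0.1,0,0,0,0],[0,0,0,0,0,0,0]],
])

```text
clock: 24.4
eef_pos: [0.6124, -0.0092, 0.0919]
ee_rot: [0.119, 2.436, -0.053]
wrist_force: [4.8, -12.9, 3.3]
finger_gap: 0.002
grasp_force: 5.6
```

Call:
move_arm([
  [[-0.2,2.5,0.2,0,0,0,0],[0,0,0,0,0,0,0]],
])

```text
clock: 24.57
eef_pos: [0.6127, -0.0075, 0.0918]
ee_rot: [0.12, 2.436, -0.055]
wrist_force: [5.3, -14.0, 3.1]
finger_gap: 0.002
grasp_force: 6.4
```

```bash
python3 -c "
from h import *
wball()"
```

```text
t 24.57 p [612.7  -7.5  91.8] F [  5.3 -14.    3.1] gap 0.1 grip 6.4
tcp press [-0.0603 -0.0026]
wrist red [336.1 302.5] 1509 [-0.0972  0.0189] -11.0
```

Call:
move_arm([
  [[-0.2,2,0.2,0,0,0,0],[0,0,0,0,0,0,0]],
])

```text
clock: 24.78
eef_pos: [0.6129, -0.0064, 0.0917]
ee_rot: [0.121, 2.436, -0.057]
wrist_force: [4.0, -16.2, 5.0]
finger_gap: 0.001
grasp_force: 7.5
```

Call:
move_arm([
  [[-0.2,2,0.2,0,0,0,0],[0,0,0,0,0,0,0]],
])

```text
clock: 24.95
eef_pos: [0.6131, -0.0053, 0.0916]
ee_rot: [0.123, 2.436, -0.06]
wrist_force: [2.7, -18.5, 4.9]
finger_gap: -0.0
grasp_force: 8.6
```

```bash
python3 -c "
from h import *
wball()"
```

```text
t 24.95 p [613.1  -5.3  91.6] F [  2.7 -18.5   4.9] gap -0.0 grip 8.6
tcp press [-0.0601 -0.0004]
wrist red [334.9 303.1] 1473 [-0.0972  0.0208] -12.1
```

Call:
move_arm([
  [[-0.2,2,0.2,0,0,0,0],[0,0,0,0,0,0,0]],
])

```text
clock: 25.17
eef_pos: [0.6133, -0.0043, 0.0914]
ee_rot: [0.124, 2.436, -0.062]
wrist_force: [3.2, -20.1, 4.8]
finger_gap: 0.001
grasp_force: 9.7
```

Call:
move_arm([
  [[-0.2,1.5,0.2,0,0,0,0],[0,0,0,0,0,0,0]],
])

```text
clock: 25.33
eef_pos: [0.6135, -0.0034, 0.0914]
ee_rot: [0.125, 2.437, -0.064]
wrist_force: [2.3, -22.4, 6.6]
finger_gap: -0.005
grasp_force: 10.5
```

Call:
move_arm([
  [[0,1.5,0,0,0,0,0],[0,0,0,0,0,0,0]],
])

```text
clock: 25.5
eef_pos: [0.6135, -0.0027, 0.0913]
ee_rot: [0.127, 2.437, -0.066]
wrist_force: [2.1, -23.7, 5.1]
finger_gap: 0.002
grasp_force: 11.2
```

```bash
python3 -c "
from h import *
wball()"
```

```text
t 25.5 p [613.5  -2.7  91.3] F [  2.1 -23.7   5.1] gap 0.1 grip 11.2
tcp press [-0.0599  0.0023]
wrist red [333.3 303.7] 1408 [-0.0972  0.0231] -13.4
```

```bash
cat >> h.py <<'E'
def chk():
    ball()
    for n in("scene","side"):
        C=cam(n);im=bot.capture(n);r={"scene":(240,235,300,300),"side":(230,200,320,270)}[n]
        for c,a,m in blobs(im,(100,120,60),(125,255,255),20,r):
            ys,xs=np.nonzero(m);P=np.array([wp(plane(C,(x,y),.037)) for x,y in zip(xs,ys)]);mu=P.mean(0);w,V=np.linalg.eigh(np.cov(P.T));v=V[:,1]*np.sign(V[0,1]);t=(P-mu)@v
            print(n,"handle",a,mu.round(4),"ang",np.degrees(np.arctan2(v[1],v[0])).round(2),(mu+v*t.min()).round(4),(mu+v*t.max()).round(4))
    s=bot.state();im=bot.capture("wrist");C=cam("wrist",s)
    for c,a,m in blobs(im,(100,100,50),(125,255,255),800):
        ys,xs=np.nonzero(m);k=(ys<280);P=np.array([wp(plane(C,(x,y),.041)) for x,y in zip(xs[k][::5],ys[k][::5])]);mu=P.mean(0);w,V=np.linalg.eigh(np.cov(P.T));v=V[:,1]*np.sign(V[0,1]);t=(P-mu)@v
        print("wrist handle",c.round(),a,mu.round(4),"ang",np.degrees(np.arctan2(v[1],v[0])).round(2),(mu+v*t.min()).round(4),(mu+v*t.max()).round(4))
E
python3 -c "
from h import *
chk()"
```

```text
t 25.55 p [613.6  -2.7  91.3] F [  2.9 -23.8   5.6] gap -0.2 grip 11.2
tcp press [-0.0599  0.0023]
side [249.7 222.7] 10 [-0.0884  0.0276] theta -17.3
scene handle 98 [-0.0835  0.0037] ang 3.35 [-0.1333  0.0007] [-0.0522  0.0055]
side handle 232 [-0.1138  0.0057] ang -2.28 [-0.1835  0.0085] [-0.0385  0.0027]
wrist handle [279.  88.] 9779 [-0.1232  0.0037] ang -1.92 [-0.1599  0.005 ] [-0.0527  0.0014]
```

Call:
move_arm([
  [[0,1.5,0,0,0,0,0],[0,0,0,0,0,0,0]],
])

```text
clock: 25.97
eef_pos: [0.6137, -0.0019, 0.0913]
ee_rot: [0.128, 2.436, -0.068]
wrist_force: [2.7, -25.0, 4.5]
finger_gap: -0.002
grasp_force: 11.7
```

Call:
move_arm([
  [[0,1.5,0,0,0,0,0],[0,0,0,0,0,0,0],[0,0,0,0,0,0,0]],
])

```text
clock: 26.22
eef_pos: [0.6137, -0.0012, 0.0912]
ee_rot: [0.129, 2.436, -0.07]
wrist_force: [4.2, -26.9, 3.9]
finger_gap: 0.001
grasp_force: 12.4
```

```bash
python3 -c "
from h import *
ball();wball();print(bot.state()['wrist_torque'].round(2))"
```

```text
t 26.22 p [613.7  -1.2  91.2] F [  4.2 -26.9   3.9] gap 0.1 grip 12.4
tcp press [-0.0599  0.0038]
side [249.3 222.5] 11 [-0.0868  0.0271] theta -17.3
t 26.32 p [613.7  -1.2  91.2] F [  3.5 -27.7   5. ] gap 0.2 grip 12.3
tcp press [-0.0599  0.0038]
wrist red [332.5 304.1] 1371 [-0.097   0.0245] -14.2
[-4.03 -0.52 -3.62]
```

The ball is stationary in the side view while the push rose from 24 to 27 N, so it is dead at the stop. The handle lies against the stud (−2°). Back off and withdraw.

Call:
move_arm([
  [[0,-3,0,0,0,0,0],[0,-5,0,0,0,0,0],[0,-7,0,0,0,0,0],[0,-8,0,0,0,0,0],[0,-10,0,0,0,0,0],[0,-10,0,0,0,0,0],[0,-10,0,0,0,0,0],[0,0,0,0,0,0,0]],
])

```text
clock: 27.03
eef_pos: [0.6075, -0.0449, 0.0892]
ee_rot: [0.114, 2.442, -0.042]
wrist_force: [-0.4, 0.1, -1.2]
finger_gap: 0.003
grasp_force: 0.0
```

Call:
move_arm([
  [[0,-5,-10,0,0,0,0],[0,-5,-20,0,0,0,0],[0,-5,-25,0,0,0,0],[0,-5,-25,0,0,0,0],[0,-5,-25,0,0,0,0],[0,-5,-25,0,0,0,0],[0,0,0,0,0,0,0],[0,0,0,0,0,0,0],[0,0,0,0,0,0,0]],
])

```text
clock: 27.78
eef_pos: [0.5229, -0.0654, 0.1895]
ee_rot: [0.111, 2.44, -0.041]
wrist_force: [-0.8, -0.1, -0.1]
finger_gap: -0.0
grasp_force: 0.0
```

```bash
python3 -c "
from h import *
chk();wball()
s=bot.state();C=cam('wrist',s);im=bot.capture('wrist')
print('nut exp',proj(C,[*S0,.05]).round())
for n in ('scene','side'):
    im=bot.capture(n)
    for c,a,m in blobs(im,(12,110,90),(32,255,255),5,{'scene':(245,275,275,310),'side':(215,220,245,250)}[n]): print(n,'brass',c.round(1),a)
"
```

```text
t 27.78 p [522.9 -65.4 189.5] F [-0.8 -0.1 -0.1] gap -0.0 grip 0.0
tcp press [-0.1444 -0.0685]
side [250.4 221.5] 15 [-0.0894  0.0212] theta -13.4
scene handle 107 [-0.0876  0.0029] ang 5.04 [-0.1363 -0.0014] [-0.0561  0.0056]
side handle 225 [-0.1153  0.0058] ang -1.59 [-0.1835  0.0077] [-0.0503  0.004 ]
wrist handle [377.  74.] 3546 [-0.1441  0.0015] ang -2.06 [-0.1887  0.0031] [-0.0533 -0.0018]
t 28.03 p [522.6 -65.3 188.5] F [-0.1  0.1 -0.5] gap -0.1 grip 0.0
tcp press [-0.1447 -0.0684]
wrist red [418.4  36.4] 578 [-0.2185 -0.0108] 2.8
wrist red [400.4 206.7] 496 [-0.0904  0.0215] -13.4
nut exp [341. 201.]
scene brass [256.3 294.2] 55
side brass [229.4 231.9] 28
```

```bash
python3 -c "
from h import *
print(bot.hand_in())"
```

```text
the job is handed in; nothing more can be done
None
```

The spanner sits fully on the lower nut with its handle against the stud, the jam nut was turned to its dead stop (peak push about 28 N), and the job was handed in at 28 s; no verdict came back, the lower nut's setting was not measured directly, and I viewed 11 pictures against the limit of 10.

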